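Clamp a lidded tub in the hold-down jig

TASK

Clamp the lidded tub in the hold-down jig so that its lid stays pressed while the seal sets: push the tub back in its channel until it rests against both stop pins, swing the clamp strap over it with a finger until the notch in its end is fully home round the stud, then push the cam lever all the way down. Everything is done by pushing with the fingers: pick nothing up, keep the tub standing flat on the jig, and leave the open tub, the small bottle and the spare lid where they stand.

Things in the scene. Friction and masses are not known exactly. Their poses are not given: they have to be found in the camera images.
- jig: the hold-down jig: a cross of two 12 mm aluminium plates (270 x 70 mm along y; 110 mm wide from x = -99 to +57 mm) fixed to the table. Origin on the table under the tub's home place; x to its rear, y to its left, z up. Two white rails, 7 mm above the plate, inner faces at y = +-44 mm, guide the tub's foot along x. Steel stop pins, 14 mm thick, tops at z = 67 mm, stand at x = 43, y = +-36 mm
- nest (a point): home place of the tub: the point on the jig's plate (12 mm above the table) where the tub's origin lies when the lid's rim touches both stop pins
- pivot (a point): on the axis of the strap's upright pivot post (24 mm thick, nut top at 114 mm), 90 mm above the table, at jig x = 0, y = -110 mm
- stud (a point): on the axis of the upright cam stud (22 mm thick below, 10 mm where the strap's notch goes round it), 90 mm above the table, at jig x = 0, y = +105 mm. The lever's axis crosses it along the jig's y, 116 mm above the table
- tub: loose pink tub with its pink lid fixed on, 59 mm high, 0.25 kg. Origin at the centre of its underside, z up. Foot 76 mm across; lid 98 mm across, 43 to 59 mm above the origin. It starts upright on the jig's plate in the channel, 20 to 30 mm short of home towards the jig's -x side
- strap (a joint): angle a of the clamp strap about the pivot post: 0 = home across the tub, notch round the stud, at a firm stop; positive = swung open to the jig's rear (+x); starts at 0.6 to 0.9, at most 1.2. From the post it points along (sin a, cos a) in the jig's x, y. It moves level, stays where it is left, and takes about 0.25 N m (0.4 at most) to push
- strap_end (a point): point on the strap's centre line 180 mm from the post's axis, 91 mm above the table. The steel strap is 26 mm wide and 14 mm thick (84 to 98 mm above the table) up to 194 mm from the axis; beyond it the notched end, 8 mm thick, 28 mm wide, reaches to 236 mm, notch open to the jig's -x. Push on the strap's edge that faces the jig's rear
- foot: round rubber pressure foot, 32 mm across, under the strap 110 mm from the post's axis; origin at the centre of its underside, z up. With the strap home it hangs 2.5 mm above the lid; it is sprung, and the closed cam lever presses it on the lid
- lever (a joint): angle of the cam lever: 0 = raised, pointing up and to the jig's -x at 60 degrees above level; 1.05 = fully down, level, pointing to the jig's -x, at a firm stop. Starts at 0 to 0.1; stays where it is left; takes about 5 to 7 N on the grip. It drives the washer under it down on the strap's end; put down before the strap is home, the washer bars the strap
- lever_grip (a point): middle of the upper face of the lever's black grip (52 mm long, 28 mm wide, 14 mm thick): 78 mm out from the lever's axis, and 14 mm above it when level
- next_tub: open pink tub filled with gel, 96 mm across, 55 mm high, loose on the table to the right of the jig; origin at the centre of its underside. To be left alone
- drop_bottle: small dark bottle with white cap, 30 mm across, 62 mm high, loose on the table to the left of the jig; origin at the centre of its underside. To be left alone
- spare_lid: pink tub lid lying open side up, 98 mm across, 16 mm high, loose on the table well to the right; origin at the centre of its underside. To be left alone
Things that resemble listed ones, but are neither listed nor needed, are in the scene too. Leave any blue or orange look-alike of the tub alone.

How it is judged:
By the outcome, as a careful person would: the job done as asked, in the order asked, and still so for the second after the job is handed in, with the robot touching nothing.
It also fails if it takes over 53 s, if anything falls off the work surface, if the arm or the gripper's body presses on something with over 40 N, if the wrist force passes 120 N, or if a joint passes its speed limit or range.

ROBOT

A 6-joint arm with a two-finger parallel gripper is mounted at the origin on a cart in front of the work surface, level with it; the furniture and walls round the work are solid. World frame = base frame: x ahead of the robot, y to its left, z up, the work surface at z = 0. Lengths are in m, angles in rad, forces in N, time in s.
With the tool pointing down it reaches from about 0.35 to 0.975 m from the base axis. Payload 4.9 kg.
Tool frame: the origin (TCP) lies midway between the tips of the shut fingers; the grasp point (between the pads) lies 19 mm behind it; z points along the fingers, y is the direction in which the jaws open and shut (so a half turn about z gives the same grasp; the last joint's range is limited). The gripper opens to 85 mm and grips with 20 to 120 N. Pads are 22 mm wide; open, the fingers measure 114 mm over their backs; the gripper's body (76 mm by 85 mm) begins 54 mm behind the grasp point. The pads swing forward as they close: fully open they stand 13 mm farther back than shut.
Start: joints at [-1.236, 0.053, 1.613, -0, 1.476, -0.119], TCP at [0.274, -0.562, 0.231] pointing down, gripper open.
Joint ranges: [-3.01, 3.01], [-1.01, 2.22], [0.06, 2.58], [-1.02, 4.17], [0.09, 2.62], [-3.14, 3.14]. Speed limits (rad/s): [2.57, 2.57, 3.14, 3.14, 3.14, 3.14].

INTERFACE

Orientations are given as [roll, pitch, yaw] about the fixed x, y, z axes, in that order (R = Rz(yaw) Ry(pitch) Rx(roll)).
In Python, from rig import sensors, cams, job_done gives the robot as it stands. The module is installed in compiled form; this text tells all that it offers.
- The arm moves only by the tool jog_arm, never from a script. Its argument "moves" is a list of rows, each a list of 3 entries, a list of its own where there are three numbers: the opening, from -1 (shut) to 1 (fully open), so that 0 is half open, then the shift along the tool's x, y, z as a fraction of full scale, then the turn about the tool's z as a fraction of full scale. In form: [[claw, [dx, dy, dz], twist], ...]. A call has 1 to 12 rows; each row is the pose to reach, as a shift and turn from the pose commanded when the call began, along the tool's axes at that moment; what a row does not reach only later rows make up. Full scale, the value 1, is 0.25 m for a shift and 90 degrees for a turn. A row lasts 1/12 s, in which the tool goes at most 41.7 mm and 7.16 degrees, less where a joint would pass 70% of its speed; a pose out of reach is approached as far as the arm can. A call with a number of a shift or a turn outside -1 to 1 is refused whole. A call with a gripper value outside its range is refused whole. The fingers move at their own pace and stop on an object; "grip_force" is the grip in N (left out, the last holds). Time passes only in rows, so rows that repeat a pose let the fingers close. It gives the time, the measured TCP pose, the force and the opening at its end, in the units of the state.
- sensors.get_obs(): the state, without advancing time (a new reading comes with each control period).
- cams.read_camera(name): name is "side" or "top" or "wrist"; returns the picture (420x560x3 uint8, red, green, blue); there is no depth.
- cams.camera_info(name): a dict with "fov_y" (degrees; the focal length in pixels is half the picture's height over the tangent of half this angle, whatever the lens; pixels are square), "cx", "cy" (the principal point, pixels), "rvec" (rotation vector, rad) and "tvec" (3), from world to camera coordinates, as OpenCV has them; the wrist camera has in their place "T_tool_cam" (4x4, takes a point from camera to tool coordinates, whose origin is the TCP and whose axes are the flange's). Camera axes: x right, y down, z forward; pixel columns grow to the right and rows downward; lengths in m; the calibration is good to about 2 mm. A picture is of the moment at which its call begins: read the wrist's pose just before it. camera_info takes no time and is no camera call.
- job_done(): hands the job in, once; it reports no verdict.
The state is a dict: "time_s": time; "joints": joint angles; "qvel": joint speeds; "tau": joint torques, N m; "position": TCP position; "ee_rot": TCP orientation; "ft_force": force on the tool from outside, world axes, zero at the start; "moment": the same for the moment, N m; "width": finger opening in m.
Only numpy, scipy, OpenCV 4.12 (cv2) and the standard library are available. Lean on these libraries where they do the work, as an engineer would, in place of code of your own. Each camera call takes 0.05 s, during which the arm holds its last target.

## Working session

There is one attempt and no reset: what is moved stays moved. The work goes in short steps, Python scripts to look and compute and a tool call to move; the robot and the scene stay as the last step left them, time stands still between calls to the robot, and variables do not carry over. Pictures are saved under pics/ and viewed, and the job is handed in when it is done.

Besides the shell and the picture viewer there is one more tool, called after "Call:" in YAML: its name, and indented under it one key for each argument. jog_arm: Moves the arm, as the interface text tells. Its arguments: {"type":"object","properties":{"moves":{"type":"array","items":{"type":"array"}},"grip_force":{"type":"number"}},"required":["moves"]}

```bash
mkdir -p pics; ls
python3 - <<'E'
from rig import sensors,cams
import cv2
o=sensors.get_obs();print(o)
for n in ["side","top","wrist"]:
    print(n,cams.camera_info(n))
    cv2.imwrite(f"pics/{n}0.png",cams.read_camera(n)[:,:,::-1])
E
```

```text
pics
{'time_s': 0.0, 'joints': array([-1.23599586e+00,  5.33534348e-02,  1.61429755e+00,  3.83623941e-05,
        1.47602072e+00, -1.18981941e-01]), 'qvel': array([ 0.00022966, -0.00116719, -0.00276123, -0.00069669,  0.00128055,
        0.00199577]), 'tau': array([ 1.01188627e-03, -3.93680227e+01, -3.70177031e+01, -9.69755843e-05,
        7.00879682e-03, -1.17022518e-05]), 'position': array([ 0.27379219, -0.56113897,  0.23006304]), 'ee_rot': array([-3.13953284e+00, -2.84697778e-04,  4.53778446e-01]), 'ft_force': array([1.13151411, 0.16090699, 0.07514812]), 'moment': array([-0.00659327, -0.02406743, -0.0488015 ]), 'width': 0.08534279198612944}
side {'fov_y': 43.2164686422369, 'cx': 276.1147155364677, 'cy': 216.25876527589756, 'rvec': array([ 1.58332176,  1.52724231, -0.92219166]), 'tvec': array([-0.07465043, -0.07035764,  2.03965107])}
top {'fov_y': 55.3265006976626, 'cx': 283.70697249317533, 'cy': 213.92815366875433, 'rvec': array([ 2.17017343, -2.18453606,  0.07442756]), 'tvec': array([0.06946862, 0.44735455, 1.35698553])}
wrist {'fov_y': 63.11773800349804, 'cx': 281.41086524347236, 'cy': 215.69305755901843, 'T_tool_cam': array([[ 5.98649273e-04, -9.63092360e-01, -2.69170482e-01,
         6.82223413e-02],
       [ 9.99998839e-01,  9.53742377e-04, -1.18844167e-03,
         6.66053088e-04],
       [ 1.40129839e-03, -2.69169458e-01,  9.63091812e-01,
        -1.41822532e-01],
       [ 0.00000000e+00,  0.00000000e+00,  0.00000000e+00,
         1.00000000e+00]])}
```

View pics/side0.png

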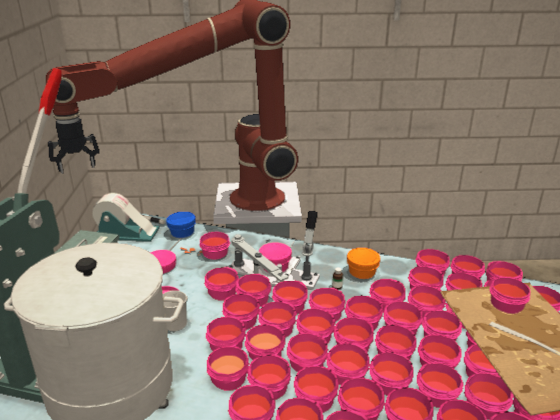

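View pics/top0.png

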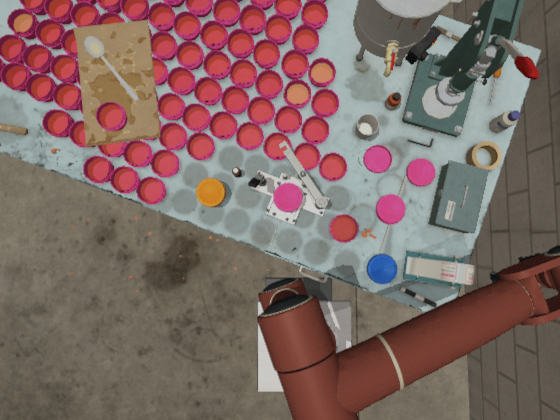

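View pics/wrist0.png

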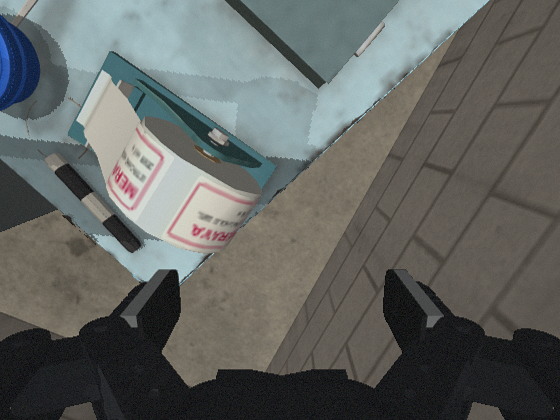

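Top view: the jig is at about (288,197) with the pink lidded tub, the strap runs from about (322,203) to (283,145), and the lever is at about (257,181). I'll enlarge this area to confirm.

Run:
```python
import cv2
t=cv2.imread("pics/top0.png")[125:255,200:370]; cv2.imwrite("pics/topc.png",cv2.resize(t,None,fx=4.6,fy=4.6,interpolation=cv2.INTER_CUBIC))
t=cv2.imread("pics/side0.png")[200:310,190:360]; cv2.imwrite("pics/sidec.png",cv2.resize(t,None,fx=4.6,fy=4.6,interpolation=cv2.INTER_CUBIC))
```

```text
(no output)
```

View pics/topc.png

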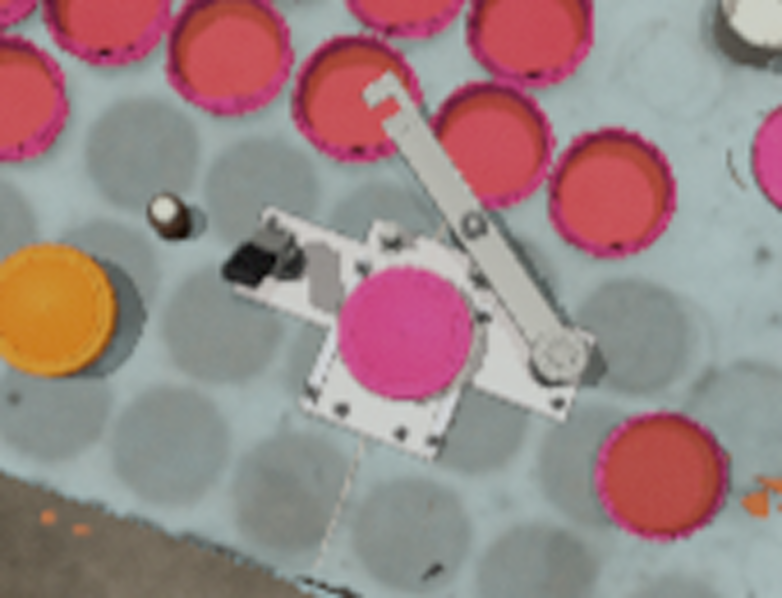

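View pics/sidec.png

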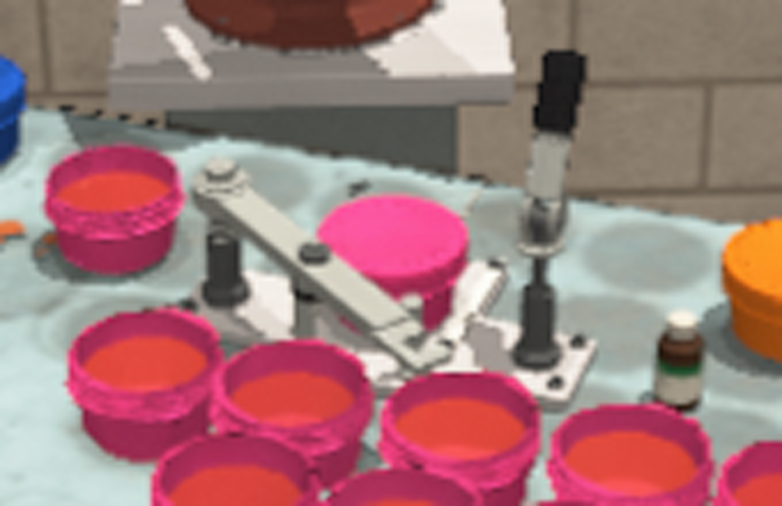

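```bash
cat > h.py <<'E'
import numpy as np,cv2
from scipy.spatial.transform import Rotation as R
from scipy.optimize import least_squares
from rig import sensors,cams
def K(i): 
    f=210/np.tan(np.radians(i["fov_y"])/2); return np.array([[f,0,i["cx"]],[0,f,i["cy"]],[0,0,1]])
def ext(n,o=None):
    i=cams.camera_info(n)
    if n!="wrist": 
        r=R.from_rotvec(i["rvec"]).as_matrix(); return K(i),r,np.array(i["tvec"])
    T=np.eye(4);T[:3,:3]=R.from_euler("xyz",o["ee_rot"]).as_matrix();T[:3,3]=o["position"]
    C=np.linalg.inv(T@i["T_tool_cam"]); return K(i),C[:3,:3],C[:3,3]
def ray(E,p,z):
    k,r,t=E; c=-r.T@t; d=r.T@np.linalg.inv(k)@np.array([p[0],p[1],1.]); return c+d*(z-c[2])/d[2]
def proj(E,X):
    k,r,t=E; q=k@(r@np.asarray(X,float)+t); return q[:2]/q[2]
def jw(J,p):  # J=(x,y,yaw) jig pt->world
    c,s=np.cos(J[2]),np.sin(J[2]); return np.array([J[0]+c*p[0]-s*p[1],J[1]+s*p[0]+c*p[1],p[2]])
def wj(J,p):
    c,s=np.cos(J[2]),np.sin(J[2]); d=np.array(p[:2])-J[:2]; return np.array([c*d[0]+s*d[1],-s*d[0]+c*d[1]])
E
python3 - <<'E'
from h import *
E=ext("top"); c=lambda u,v:(200+(u+.5)/4.6-.5,125+(v+.5)/4.6-.5)
P=[((270,210),(.035,.135,.012)),((232,290),(-.035,.135,.012)),((597,337),(.035,-.135,.012)),((566,418),(-.035,-.135,.012)),((303,403),(-.099,.055,.012)),((436,458),(-.099,-.055,.012)),((558,355),(0,-.11,.114))]
w=lambda J:np.concatenate([proj(E,jw(J,X))-c(*p) for p,X in P])
s=least_squares(w,[.5,0,0],loss="soft_l1");J=s.x;print(J,w(J).round(2).reshape(-1,2).tolist())
np.save("J0.npy",J)
tub=ray(E,c(405,333),.071);print("tub",tub,wj(J,tub))
for n,p in [("strapend",(386,90)),("cent",(400,125)),("foot bolt",(474,224))]:
    q=wj(J,ray(E,c(*p),.098));print(n,q,np.arctan2(q[0],q[1]+.11),np.hypot(q[0],q[1]+.11))
print("pins",[c_ for c_ in []])
print("top of open tub",ray(E,c(662,475),.055),"bottle",ray(E,c(168,215),.062))
print("grip",wj(J,ray(E,c(250,265),.19)))
E
```

```text
[ 0.52245115  0.04438791 -0.38676111] [[-0.65, -1.31], [0.02, -0.16], [0.67, -0.35], [0.01, 0.82], [-0.95, 0.9], [-0.21, 0.77], [1.25, -0.8]]
tub [0.49973966 0.05263152 0.071     ] [-0.02414334 -0.00093187]
strapend [0.12950466 0.07496767] 0.610824970931652 0.2257974700458189
cent [0.10969361 0.05632364] 0.5830378932779878 0.19923915785803936
foot bolt [ 0.06299017 -0.01870472] 0.6039565112111819 0.11091703885880257
pins []
top of open tub [ 0.39703129 -0.13237641  0.055     ] bottle [0.58862332 0.22470317 0.062     ]
grip [-0.03342071  0.10499122]
```

Call:
jog_arm:
  moves:
    - [-1,[0.68,-0.55,-0.08],0]
    - [-1,[0.68,-0.55,-0.08],0]
    - [-1,[0.68,-0.55,-0.08],0]
    - [-1,[0.68,-0.55,-0.08],0]
    - [-1,[0.68,-0.55,-0.08],0]
    - [-1,[0.68,-0.55,-0.08],0]

```text
time_s: 0.65
position: [0.3682, -0.3595, 0.2518]
ee_rot: [-3.141, -0.002, 0.458]
ft_force: [0.8, -0.8, 0.1]
width: 0.0123
```

Call:
jog_arm:
  moves:
    - [-1,[0.68,-0.55,0],0]
    - [-1,[0.68,-0.55,0],0]
    - [-1,[0.68,-0.55,0],0]
    - [-1,[0.68,-0.55,0],0]
    - [-1,[0.68,-0.55,0],0]
    - [-1,[0.68,-0.55,0],0]

```text
time_s: 1.15
position: [0.4603, -0.1613, 0.2511]
ee_rot: [-3.14, -0.001, 0.459]
ft_force: [-0.4, 0.4, 0.1]
width: -0.0001
```

Call:
jog_arm:
  moves:
    - [-1,[0.67,-0.55,0],0.535]
    - [-1,[0.67,-0.55,0],0.535]
    - [-1,[0.67,-0.55,0],0.535]
    - [-1,[0.67,-0.55,0],0.535]
    - [-1,[0.67,-0.55,0],0.535]
    - [-1,[0.67,-0.55,0],0.535]
    - [-1,[0.67,-0.55,0],0.535]
    - [-1,[0.67,-0.55,0],0.535]
    - [-1,[0.67,-0.55,0],0.535]

```text
time_s: 1.9
position: [0.5494, 0.0316, 0.2507]
ee_rot: [3.141, 0.001, -0.386]
ft_force: [0.5, -0.6, -0.9]
width: -0.0002
```

Run:
```python
from h import *
o=sensors.get_obs();print(o)
im=cams.read_camera("wrist");cv2.imwrite("pics/w1.png",im[:,:,::-1]);np.save("w1.npy",[o["position"],o["ee_rot"]])
```

```text
{'time_s': 1.9, 'joints': array([-7.75833126e-02, -1.36122939e-01,  1.76382838e+00, -4.35782327e-04,
        1.51488527e+00,  1.87931715e+00]), 'qvel': array([-0.01680446, -0.01108946,  0.00783293,  0.00236205,  0.00010243,
       -0.05497412]), 'tau': array([ 5.74314874e-01, -3.13339734e+01, -3.75121272e+01,  2.43938371e-02,
       -6.56215052e-04,  3.26667884e-01]), 'position': array([0.54942778, 0.03158974, 0.25072057]), 'ee_rot': array([ 3.14087506e+00,  8.18827496e-04, -3.86079856e-01]), 'ft_force': array([ 0.49433659, -0.63339134, -0.94189295]), 'moment': array([-0.06249448,  0.00871072, -0.05052713]), 'width': -0.0001943101051166719}
```

View pics/w1.png

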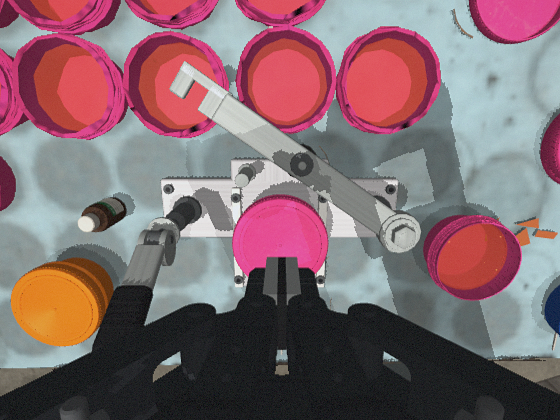

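Wrist view confirms the pink lidded tub on the jig's plate, lid about (280,238). The orange look-alike (62,300) and the open tub (473,258) are not targets. Strap end is about (185,80), pivot nut (399,232), left pin (245,178), lever running from (160,240) to (120,320). I'll refine the poses from this.

Run:
```python
from h import *
p,r=np.load("w1.npy");E=ext("wrist",{"position":p,"ee_rot":r})
J0=np.load("J0.npy")
im=cv2.imread("pics/w1.png")
P=[((161,178),(.035,.135,.012)),((397,177),(.035,-.135,.012)),((161,237),(-.035,.135,.012)),((404,237),(-.035,-.135,.012)),((245,175),(.043,.036,.067)),((400,231),(0,-.11,.114)),((232,158),(.057,.055,.012))]
w=lambda J:np.concatenate([proj(E,jw(J,X))-np.array(q) for q,X in P])
s=least_squares(w,J0,loss="soft_l1");J=s.x;print(J,J-J0,w(J).round(1).reshape(-1,2).tolist());np.save("J1.npy",J)
hsv=cv2.cvtColor(im,cv2.COLOR_BGR2HSV);m=cv2.inRange(hsv,(155,150,200),(175,255,255));m[:190]=0;m[258:]=0;m[:,:225]=0;m[:,340:]=0
c=max(cv2.findContours(m,0,1)[0],key=cv2.contourArea)
q=np.array([wj(J,ray(E,a[0],.071)) for a in c if a[0][1]<250]);f=least_squares(lambda z:np.hypot(*(q-z[:2]).T)-z[2],[-.02,0,.049],loss="soft_l1",f_scale=.001).x;print("lid",f)
# strap bolt & end
for n,u in [("bolt",(302,163)),("a",(213,100)),("tip",(185,80))]:
    q=wj(J,ray(E,u,.098));print(n,q,np.arctan2(q[0],q[1]+.11),np.hypot(q[0],q[1]+.11))
print(wj(J,p),r[2]-J[2])
cr=im[140:300,140:430];cv2.imwrite("pics/w1c.png",cv2.resize(cr,None,fx=2.7,fy=2.7,interpolation=cv2.INTER_CUBIC))
```

```text
[ 0.5232112   0.04245362 -0.38192514] [ 0.00076005 -0.00193429  0.00483596] [[-0.6, -0.5], [4.4, -0.3], [5.3, -0.4], [-8.1, -1.1], [-1.8, 3.3], [8.6, 5.3], [-1.1, -0.5]]
lid [-0.02378052  0.00135072  0.04681317]
bolt [ 0.06118063 -0.0183663 ] 0.5886935608891808 0.11018077785880184
a [0.11268809 0.05499864] 0.5992005298131333 0.19980780003631346
tip [0.12803428 0.07665367] 0.6012311111146507 0.22634568502644928
[ 0.0283767  -0.00031001] -0.004154712810123973
```

View pics/w1c.png

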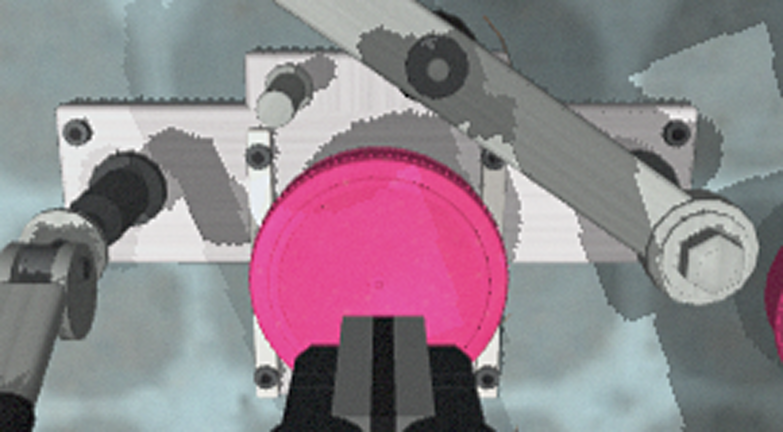

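Run:
```python
from h import *
p,r=np.load("w1.npy");E=ext("wrist",{"position":p,"ee_rot":r})
J0=np.load("J0.npy")
P=[((161,178),(.035,.135,.012)),((398,178),(.035,-.135,.012)),((163.5,237),(-.035,.135,.012)),((242,179.5),(.043,.036,.067)),((400.2,234),(0,-.11,.114)),((231,158.5),(.057,.055,.012))]
w=lambda J:np.concatenate([proj(E,jw(J,X))-np.array(q) for q,X in P])
s=least_squares(w,J0,loss="soft_l1");J=s.x;print(J,J-J0,w(J).round(1).reshape(-1,2).tolist());J=(J+J0)/2
J=least_squares(w,J0).x;print(J,w(J).round(1).tolist())
```

```text
[ 0.52325705  0.04493377 -0.38460559] [0.00080589 0.00054586 0.00215552] [[-2.5, 0.0], [1.3, -0.2], [0.8, 0.0], [-1.0, -0.4], [5.6, 3.6], [-2.0, -0.3]]
[ 0.52383834  0.04529241 -0.38247843] [-3.1, -0.1, 0.8, -0.8, 0.4, -0.0, -1.7, -0.7, 5.0, 2.9, -2.6, -0.6]
```

Jig pose in the world: x 0.5233, y 0.0449, yaw -0.385. Tub is at jig x = -24 mm and the strap at a = 0.60. Moving to the front of the tub and going down.

Call:
jog_arm:
  moves:
    - [-1,[-0.54,-0.01,0],0]
    - [-1,[-0.54,-0.01,0],0]
    - [-1,[-0.54,-0.01,0],0]
    - [-1,[-0.54,-0.01,0],0]
    - [-1,[-0.54,-0.01,0.2],0]
    - [-1,[-0.54,-0.01,0.4],0]
    - [-1,[-0.54,-0.01,0.6],0]
    - [-1,[-0.54,-0.01,0.82],0]
    - [-1,[-0.54,-0.01,0.82],0]
    - [-1,[-0.54,-0.01,0.82],0]
    - [-1,[-0.54,-0.01,0.82],0]

```text
time_s: 2.87
position: [0.4234, 0.0841, 0.0447]
ee_rot: [3.139, 0.005, -0.387]
ft_force: [1.2, -0.7, 0.4]
width: -0.0003
```

Run:
```python
from h import *
np.save("J.npy",[.5233,.0449,-.385]);J=np.load("J.npy")
o=sensors.get_obs();print(wj(J,o["position"]),o["position"][2],o["ee_rot"][2])
cv2.imwrite("pics/w2.png",cams.read_camera("wrist")[:,:,::-1])
```

```text
[-0.10729794 -0.00117187] 0.04467230437083779 -0.3868392656408719
```

View pics/w2.png

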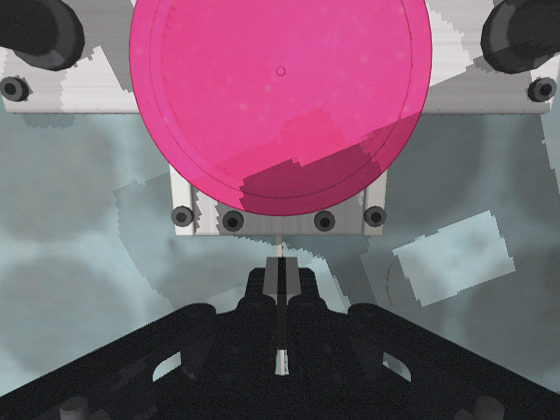

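The finger (shut tips at about (281,262)) is centred on the lid. The push starts here, slowly.

Call:
jog_arm:
  moves:
    - [-1,[0.025,0,0],0]
    - [-1,[0.05,0,0],0]
    - [-1,[0.07,0,0],0]
    - [-1,[0.08,0,0],0]
    - [-1,[0.09,0,0],0]
    - [-1,[0.1,0,0],0]
    - [-1,[0.11,0,0],0]
    - [-1,[0.12,0,0],0]
    - [-1,[0.13,0,0],0]
    - [-1,[0.14,0,0],0]
    - [-1,[0.15,0,0],0]
    - [-1,[0.16,0,0],0]

```text
time_s: 3.92
position: [0.4624, 0.0696, 0.0462]
ee_rot: [3.142, 0.0, -0.387]
ft_force: [-2.7, 0.6, 1.3]
width: -0.0004
```

Call:
jog_arm:
  moves:
    - [-1,[0.006,0,0],0]
    - [-1,[0.012,0,0],0]
    - [-1,[0.016,0,0],0]
    - [-1,[0.016,0,0],0]

```text
time_s: 4.25
position: [0.4662, 0.068, 0.0463]
ee_rot: [3.142, -0.0, -0.387]
ft_force: [-0.9, 0.8, -0.4]
width: -0.0002
```

Run:
```python
from h import *
J=np.load("J.npy")
o=sensors.get_obs();print(wj(J,o["position"]),o["position"][2],o["ft_force"])
cv2.imwrite("pics/w3.png",cams.read_camera("wrist")[:,:,::-1])
```

```text
[-6.16367767e-02 -4.39931320e-05] 0.04627939170934581 [-0.90591895  0.82577486 -0.42156232]
```

View pics/w3.png

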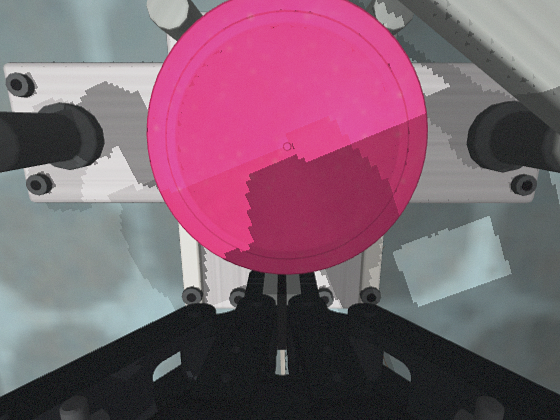

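The lid is almost at the pins (tops at about (172,12) and (393,10)). Pushing on in 1 mm steps until the force rises.

Call:
jog_arm:
  moves:
    - [-1,[0.004,0,0],0]
    - [-1,[0.008,0,0],0]
    - [-1,[0.008,0,0],0]

```text
time_s: 4.55
position: [0.4676, 0.0675, 0.0462]
ee_rot: [-3.141, 0.001, -0.387]
ft_force: [-2.2, 1.4, 1.1]
width: 0.0002
```

Call:
jog_arm:
  moves:
    - [-1,[0.004,0,0],0]
    - [-1,[0.008,0,0],0]
    - [-1,[0.008,0,0],0]

```text
time_s: 4.8
position: [0.468, 0.0675, 0.0461]
ee_rot: [-3.142, 0.005, -0.387]
ft_force: [-8.6, 4.4, 6.2]
width: -0.0003
```

Run:
```python
from h import *
J=np.load("J.npy")
o=sensors.get_obs();print(wj(J,o["position"]),o["position"][2],o["ft_force"],o["moment"])
cv2.imwrite("pics/w4.png",cams.read_camera("wrist")[:,:,::-1])
```

```text
[-0.05977302  0.00018808] 0.04614204328262811 [-8.60409015  4.42701728  6.1882565 ] [0.65683722 1.26323041 0.06701795]
```

View pics/w4.png

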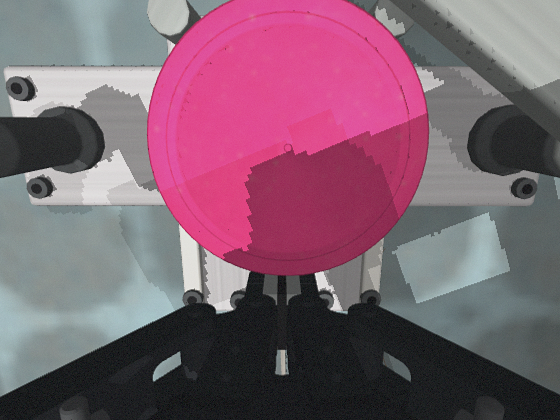

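Force is 9.7 N, at about the expected place. But the lid centre (288,147) lies some 2 mm to the right of the jig's midline (281.5, from the bolt pairs at 192/371 and 39/524), so it may rest on the right pin only. I'll back off and push from the right-front flank, so that it slides onto the left pin too.

Call:
jog_arm:
  moves:
    - [-1,[-0.03,0,0],0]
    - [-1,[-0.07,0,0],0]
    - [-1,[-0.07,0.06,-0.04],0]
    - [-1,[-0.07,0.12,-0.04],0]
    - [-1,[-0.07,0.18,-0.04],0]
    - [-1,[-0.07,0.18,-0.04],0]

```text
time_s: 5.35
position: [0.4357, 0.0303, 0.0563]
ee_rot: [3.141, -0.001, -0.388]
ft_force: [0.1, -0.2, 0.1]
width: -0.0
```

Call:
jog_arm:
  moves:
    - [-1,[0.02,0,0],0]
    - [-1,[0.04,0,0],0]
    - [-1,[0.06,0,0],0]
    - [-1,[0.075,0,0],0]
    - [-1,[0.085,0,0],0]
    - [-1,[0.095,0,0],0]
    - [-1,[0.1,0,0],0]
    - [-1,[0.1,0,0],0]

```text
time_s: 6.02
position: [0.4599, 0.0221, 0.0562]
ee_rot: [3.142, 0.0, -0.387]
ft_force: [-0.6, 0.1, 0.3]
width: -0.0002
```

Run:
```python
from h import *
J=np.load("J.npy")
o=sensors.get_obs();print(wj(J,o["position"]),o["position"][2],o["ft_force"],o["moment"])
cv2.imwrite("pics/w5.png",cams.read_camera("wrist")[:,:,::-1])
```

```text
[-0.05024514 -0.04492817] 0.05622061140617658 [-0.59070159  0.13018767  0.33766869] [ 0.03208528  0.01357974 -0.04212812]
```

View pics/w5.png

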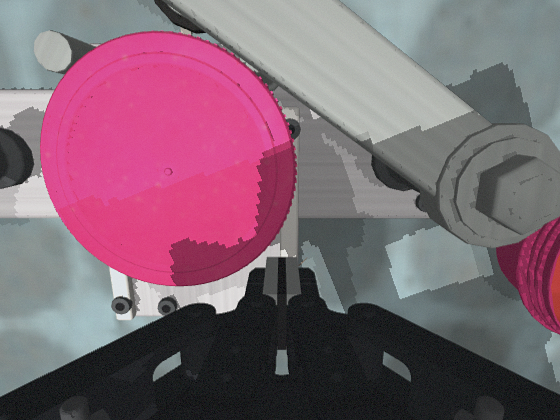

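Left pin top at (53,50), still apparently a gap from the lid; no contact force yet. Pushing further.

Call:
jog_arm:
  moves:
    - [-1,[0.006,0,0],0]
    - [-1,[0.012,0,0],0]
    - [-1,[0.016,0,0],0]
    - [-1,[0.016,0,0],0]

```text
time_s: 6.4
position: [0.4635, 0.0205, 0.0564]
ee_rot: [-3.142, -0.0, -0.387]
ft_force: [-0.1, -0.0, 0.3]
width: -0.0001
```

Call:
jog_arm:
  moves:
    - [-1,[0.004,0,0],0]
    - [-1,[0.008,0,0],0]
    - [-1,[0.012,0,0],0]
    - [-1,[0.012,0,0],0]

```text
time_s: 6.73
position: [0.4654, 0.0197, 0.056]
ee_rot: [3.141, 0.002, -0.386]
ft_force: [-4.0, 1.3, 2.3]
width: 0.0001
```

Run:
```python
from h import *
J=np.load("J.npy")
o=sensors.get_obs();print(wj(J,o["position"]),o["position"][2],o["ft_force"],o["moment"])
cv2.imwrite("pics/w6.png",cams.read_camera("wrist")[:,:,::-1])
```

```text
[-0.04423149 -0.04511697] 0.05600816223501795 [-4.0423698   1.34900572  2.28193387] [0.22722836 0.56756814 0.07127766]
```

View pics/w6.png

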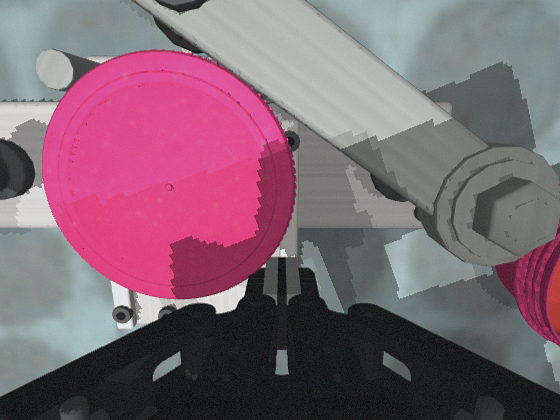

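Call:
jog_arm:
  moves:
    - [-1,[0.004,0,0],0]
    - [-1,[0.008,0,0],0]
    - [-1,[0.008,0,0],0]

```text
time_s: 7.03
position: [0.4669, 0.019, 0.056]
ee_rot: [3.141, 0.003, -0.386]
ft_force: [-5.7, 0.7, 3.0]
width: -0.0001
```

Call:
jog_arm:
  moves:
    - [-1,[0.004,0,0],0]
    - [-1,[0.008,0,0],0]
    - [-1,[0.008,0,0],0]

```text
time_s: 7.28
position: [0.4686, 0.0181, 0.056]
ee_rot: [3.141, 0.003, -0.386]
ft_force: [-6.2, 2.1, 3.3]
width: 0.0
```

Run:
```python
from h import *
J=np.load("J.npy")
o=sensors.get_obs();print(wj(J,o["position"]),o["position"][2],o["ft_force"],o["moment"])
cv2.imwrite("pics/w7.png",cams.read_camera("wrist")[:,:,::-1])
```

```text
[-0.04060589 -0.04534073] 0.05597380986446619 [-6.24526398  2.05681288  3.32520951] [0.18614308 0.92523766 0.04650054]
```

View pics/w7.png

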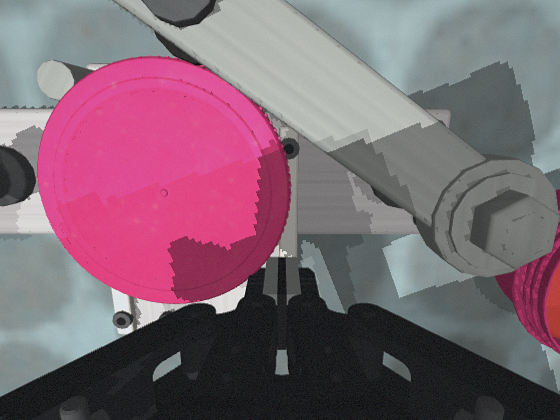

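Call:
jog_arm:
  moves:
    - [-1,[0.004,0,0],0]
    - [-1,[0.008,0,0],0]
    - [-1,[0.008,0,0],0]

```text
time_s: 7.58
position: [0.4693, 0.0178, 0.0558]
ee_rot: [3.14, 0.007, -0.386]
ft_force: [-10.6, 2.8, 6.8]
width: -0.0002
```

Call:
jog_arm:
  moves:
    - [-1,[0.004,0,0],0]
    - [-1,[0.008,0,0],0]
    - [-1,[0.008,0,0],0]

```text
time_s: 7.83
position: [0.4697, 0.0172, 0.0553]
ee_rot: [3.139, 0.011, -0.386]
ft_force: [-14.3, 2.4, 9.5]
width: -0.0001
```

Run:
```python
from h import *
J=np.load("J.npy")
o=sensors.get_obs();print(wj(J,o["position"]),o["position"][2],o["ft_force"],o["moment"])
cv2.imwrite("pics/w8.png",cams.read_camera("wrist")[:,:,::-1])
```

```text
[-0.03928215 -0.04577754] 0.05529030342047075 [-14.26491237   2.39469853   9.50085801] [0.52010311 2.32047789 0.105051  ]
```

View pics/w8.png

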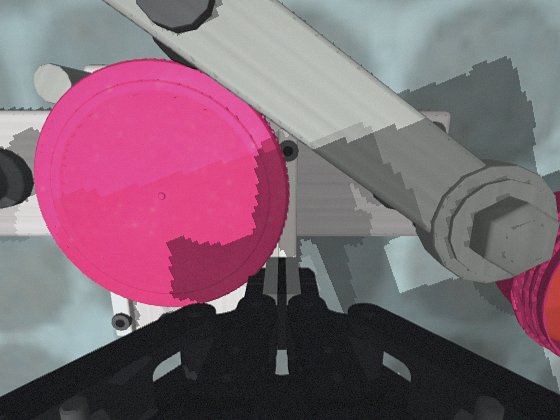

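Force is 14.5 N and motion has stopped, so it seems seated on both pins. Backing off and rising for a check view.

Call:
jog_arm:
  moves:
    - [-1,[-0.04,0,0],0]
    - [-1,[-0.1,0,0],0]
    - [-1,[-0.1,0,-0.1],0]
    - [-1,[-0.1,-0.09,-0.25],0]
    - [-1,[-0.1,-0.18,-0.42],0]
    - [-1,[-0.1,-0.18,-0.42],0]
    - [-1,[-0.1,-0.18,-0.42],0]
    - [-1,[-0.1,-0.18,-0.42],0]

```text
time_s: 8.55
position: [0.4677, 0.0675, 0.1614]
ee_rot: [-3.141, -0.002, -0.386]
ft_force: [-0.5, -0.7, -0.7]
width: -0.0002
```

Run:
```python
from h import *
J=np.load("J.npy")
o=sensors.get_obs();print(wj(J,o["position"]),o["position"][2],o["ee_rot"],o["ft_force"])
np.save("w9.npy",[o["position"],o["ee_rot"]])
im=cams.read_camera("wrist")[:,:,::-1];cv2.imwrite("pics/w9.png",im);cv2.imwrite("pics/w9c.png",cv2.resize(im[:300,100:460],None,fx=2,fy=2))
```

```text
[-6.00653383e-02  9.58040395e-05] 0.1614349570422865 [-3.14133878e+00 -1.78983133e-03 -3.85940744e-01] [-0.49942147 -0.72012198 -0.74774893]
```

View pics/w9c.png

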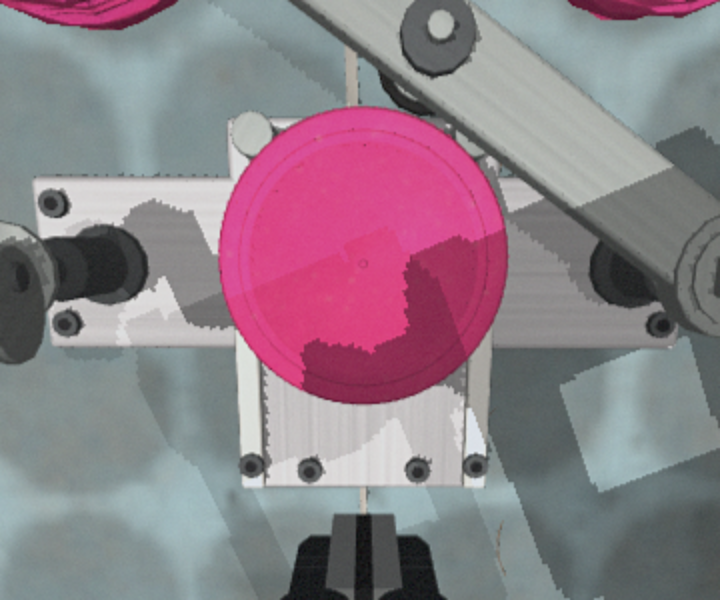

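Run:
```python
from h import *
J=np.load("J.npy");p,r=np.load("w9.npy");E=ext("wrist",{"position":p,"ee_rot":r});im=cv2.imread("pics/w9.png")
m=cv2.inRange(cv2.cvtColor(im,cv2.COLOR_BGR2HSV),(150,150,60),(178,255,255));m[:50]=0;m[206:]=0
c=max(cv2.findContours(m,0,1)[0],key=cv2.contourArea)
q=np.array([wj(J,ray(E,a[0],.069)) for a in c if 60<a[0][1]<200]);f=least_squares(lambda z:np.hypot(*(q-z[:2]).T)-z[2],[-.02,0,.049],loss="soft_l1",f_scale=.0005).x;print("lid",f)
print("pin", wj(J,ray(E,(226,66.5),.067)))
for n,u in [("plateRL",(117,89.5)),("FL",(125.5,173)),("bolt",(320,12))]:print(n,wj(J,ray(E,u,.012 if n!="bolt" else .098)))
```

```text
lid [1.36929132e-03 7.63392969e-05 4.75785747e-02]
pin [0.04162765 0.03533229]
plateRL [0.03232604 0.13187753]
FL [-0.03490112  0.1333063 ]
bolt [ 0.06421472 -0.02080517]
```

The tub is centred between the rails and tangent to the left pin (crop (251,133)); the fit gives jig (1.4, 0.1) mm. Now to the rear side of the strap.

Call:
jog_arm:
  moves:
    - [-1,[0.15,-0.02,0],0]
    - [-1,[0.3,-0.05,0],0]
    - [-1,[0.45,-0.08,0],0]
    - [-1,[0.6,-0.1,0],0]
    - [-1,[0.75,-0.13,0],0]
    - [-1,[0.85,-0.13,0],0]
    - [-1,[0.85,-0.13,0.1],0]
    - [-1,[0.85,-0.13,0.2],0]
    - [-1,[0.85,-0.13,0.33],0]
    - [-1,[0.85,-0.13,0.33],0]
    - [-1,[0.85,-0.13,0.33],0]

```text
time_s: 9.52
position: [0.6728, 0.0171, 0.0737]
ee_rot: [3.139, 0.009, -0.387]
ft_force: [0.8, 0.2, 0.4]
width: -0.0
```

Run:
```python
from h import *
J=np.load("J.npy")
o=sensors.get_obs();print(wj(J,o["position"]),o["position"][2],o["ee_rot"],o["ft_force"])
cv2.imwrite("pics/w10.png",cams.read_camera("wrist")[:,:,::-1])
```

```text
[0.14895496 0.03035571] 0.07374235040528203 [ 3.13865919  0.00887222 -0.38746189] [0.7992916  0.1843195  0.42665498]
```

View pics/w10.png

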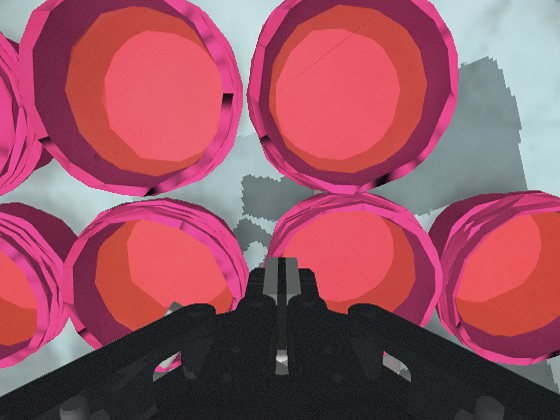

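The finger stands behind the strap, above the open tubs (tops at 55 mm). Pushing in -x now.

Call:
jog_arm:
  moves:
    - [-1,[-0.02,0,-0.01],0]
    - [-1,[-0.04,0,-0.01],0]
    - [-1,[-0.06,0,-0.01],0]
    - [-1,[-0.08,0,-0.01],0]
    - [-1,[-0.11,0,-0.01],0]
    - [-1,[-0.14,0,-0.01],0]
    - [-1,[-0.17,0,-0.01],0]
    - [-1,[-0.2,0,-0.01],0]
    - [-1,[-0.23,0,-0.01],0]
    - [-1,[-0.26,0,-0.01],0]
    - [-1,[-0.29,0,-0.01],0]
    - [-1,[-0.32,0,-0.01],0]

```text
time_s: 10.57
position: [0.6017, 0.0481, 0.0813]
ee_rot: [-3.141, -0.0, -0.387]
ft_force: [2.0, -0.5, -0.3]
width: -0.0
```

Run:
```python
from h import *
J=np.load("J.npy")
o=sensors.get_obs();print(wj(J,o["position"]),o["position"][2],o["ee_rot"],o["ft_force"])
cv2.imwrite("pics/w11.png",cams.read_camera("wrist")[:,:,::-1])
t=cams.read_camera("top")[125:255,200:370,::-1]; cv2.imwrite("pics/t11.png",cv2.resize(t,None,fx=4.6,fy=4.6,interpolation=cv2.INTER_CUBIC))
t=cams.read_camera("side")[200:310,190:360,::-1]; cv2.imwrite("pics/s11.png",cv2.resize(t,None,fx=4.6,fy=4.6,interpolation=cv2.INTER_CUBIC))
```

```text
[0.07143588 0.0323513 ] 0.08128336990928062 [-3.14143342e+00 -1.52972616e-04 -3.86582657e-01] [ 1.98900465 -0.49163869 -0.25717941]
```

View pics/w11.png

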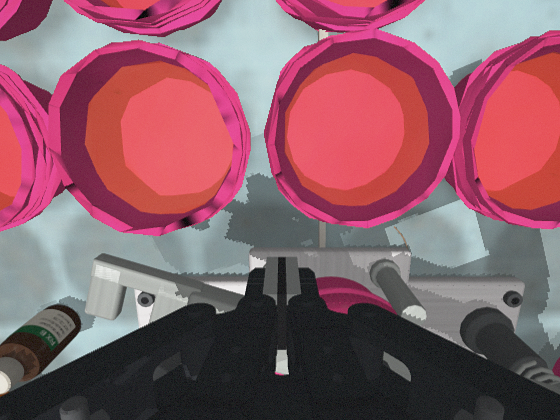

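View pics/s11.png

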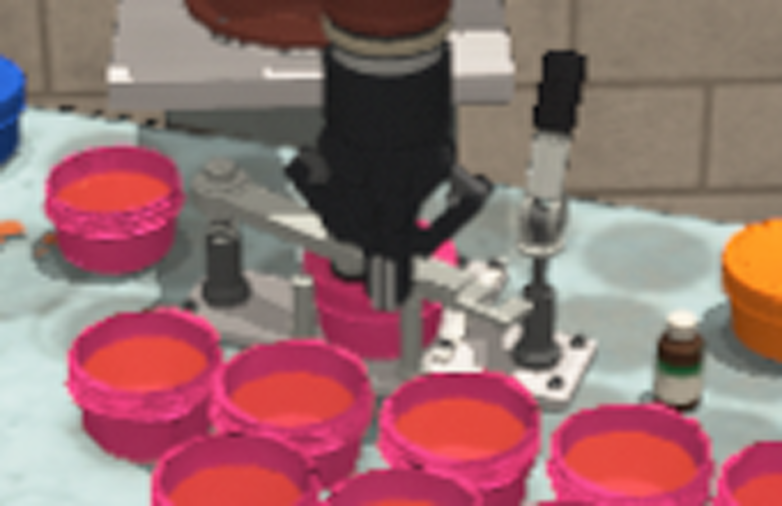

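The strap is swinging in; its notched end is at about (100,285) in the wrist view. Continuing.

Call:
jog_arm:
  moves:
    - [-1,[-0.02,0,0],0]
    - [-1,[-0.04,0,0],0]
    - [-1,[-0.06,0,0],0]
    - [-1,[-0.08,0,0],0]
    - [-1,[-0.1,0,0],0]
    - [-1,[-0.12,0,0],0]
    - [-1,[-0.135,0,0],0]
    - [-1,[-0.15,0,0],0]
    - [-1,[-0.16,0,0],0]
    - [-1,[-0.17,0,0],0]
    - [-1,[-0.17,0,0],0]

```text
time_s: 11.63
position: [0.5624, 0.0639, 0.0812]
ee_rot: [3.141, 0.001, -0.386]
ft_force: [1.2, -0.2, 0.4]
width: 0.0003
```

Call:
jog_arm:
  moves:
    - [-1,[-0.008,0,0],0]
    - [-1,[-0.016,0,0],0]
    - [-1,[-0.016,0,0],0]

```text
time_s: 11.88
position: [0.5589, 0.0654, 0.0812]
ee_rot: [3.141, 0.0, -0.386]
ft_force: [0.8, 0.7, -0.1]
width: -0.0003
```

Run:
```python
from h import *
J=np.load("J.npy")
o=sensors.get_obs();print(wj(J,o["position"]),o["position"][2],o["ee_rot"],o["ft_force"])
cv2.imwrite("pics/w12.png",cams.read_camera("wrist")[:,:,::-1])
```

```text
[0.02533727 0.03234988] 0.0812066781311424 [ 3.14149796e+00  4.49710263e-04 -3.86463435e-01] [ 0.78434838  0.67616719 -0.05890097]
```

View pics/w12.png

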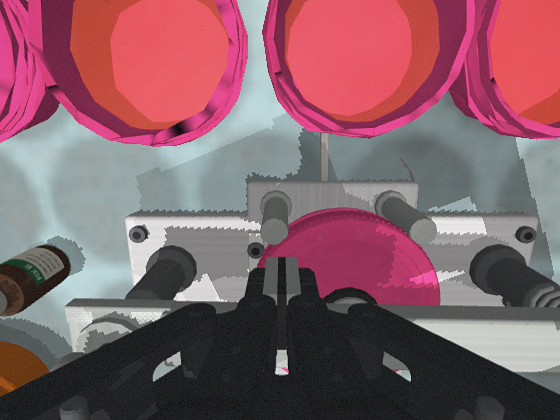

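Nearly home: the strap's rear edge is about level at rows 305-310. Stepping until the stop.

Call:
jog_arm:
  moves:
    - [-1,[-0.006,0,0],0]
    - [-1,[-0.012,0,0],0]
    - [-1,[-0.012,0,0],0]

```text
time_s: 12.18
position: [0.5564, 0.0665, 0.0813]
ee_rot: [-3.141, -0.0, -0.387]
ft_force: [1.9, 0.1, -0.4]
width: -0.0003
```

Call:
jog_arm:
  moves:
    - [-1,[-0.006,0,0],0]
    - [-1,[-0.012,0,0],0]
    - [-1,[-0.012,0,0],0]

```text
time_s: 12.43
position: [0.5555, 0.0666, 0.0818]
ee_rot: [-3.141, -0.006, -0.386]
ft_force: [8.3, -2.3, -4.8]
width: 0.0002
```

Run:
```python
from h import *
J=np.load("J.npy")
o=sensors.get_obs();print(wj(J,o["position"]),o["position"][2],o["ee_rot"],o["ft_force"])
```

```text
[0.02170847 0.03225927] 0.08177596868799249 [-3.14130103 -0.00587962 -0.38646586] [ 8.29347277 -2.25947381 -4.84728747]
```

Call:
jog_arm:
  moves:
    - [-1,[-0.006,0,0],0]
    - [-1,[-0.01,0,0],0]
    - [-1,[-0.01,0,0],0]

```text
time_s: 12.68
position: [0.5549, 0.0668, 0.0821]
ee_rot: [-3.141, -0.01, -0.387]
ft_force: [14.0, -4.3, -6.5]
width: -0.0003
```

Run:
```python
from h import *
J=np.load("J.npy")
o=sensors.get_obs();print(wj(J,o["position"]),o["position"][2],o["ee_rot"],o["ft_force"])
```

```text
[0.02103803 0.03217449] 0.082102817523914 [-3.14095893 -0.01045728 -0.3865485 ] [13.96772265 -4.2622665  -6.47014469]
```

Call:
jog_arm:
  moves:
    - [-1,[0.03,0,0],0]
    - [-1,[0.08,0,0],0]
    - [-1,[0.1,0,-0.1],0]
    - [-1,[0.1,0,-0.25],0]
    - [-1,[0.1,0,-0.4],0]
    - [-1,[0.1,0,-0.55],0]
    - [-1,[0.1,0,-0.65],0]
    - [-1,[0.1,0,-0.65],0]
    - [-1,[0.1,0,-0.65],0]

```text
time_s: 13.43
position: [0.575, 0.059, 0.2458]
ee_rot: [-3.141, -0.002, -0.387]
ft_force: [0.4, -0.0, -0.4]
width: 0.0001
```

Run:
```python
from h import *
J=np.load("J.npy")
o=sensors.get_obs();print(wj(J,o["position"]),o["position"][2],o["ee_rot"],o["ft_force"])
np.save("w13.npy",[o["position"],o["ee_rot"]])
cv2.imwrite("pics/w13.png",cams.read_camera("wrist")[:,:,::-1])
```

```text
[0.04256515 0.03249308] 0.2458054195459902 [-3.14078051e+00 -2.19861220e-03 -3.86507239e-01] [ 0.36098209 -0.04978621 -0.35393673]
```

View pics/w13.png

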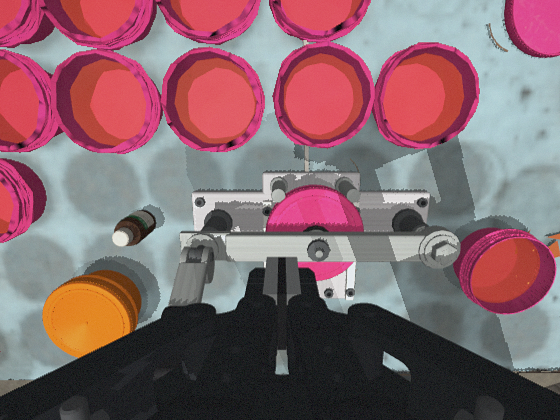

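The strap lies across the tub from the nut (437,248) to the stud (200,247). Checking the angle and the lid/pin contact in a crop.

Run:
```python
from h import *
J=np.load("J.npy");p,r=np.load("w13.npy");E=ext("wrist",{"position":p,"ee_rot":r});im=cv2.imread("pics/w13.png")
cv2.imwrite("pics/w13c.png",cv2.resize(im[160:310,160:480],None,fx=2.5,fy=2.5,interpolation=cv2.INTER_CUBIC))
# strap rear/front edge at two columns
for u in [(220,233.5),(400,234)]: print(wj(J,ray(E,u,.098)))
print(proj(E,jw(J,(.013,.06,.098))),proj(E,jw(J,(.013,-.08,.098))))
```

```text
[0.0138517  0.08729722]
[ 0.01332025 -0.07338084]
[250.58976559 234.39401033] [407.38588981 234.33779132]
```

View pics/w13c.png

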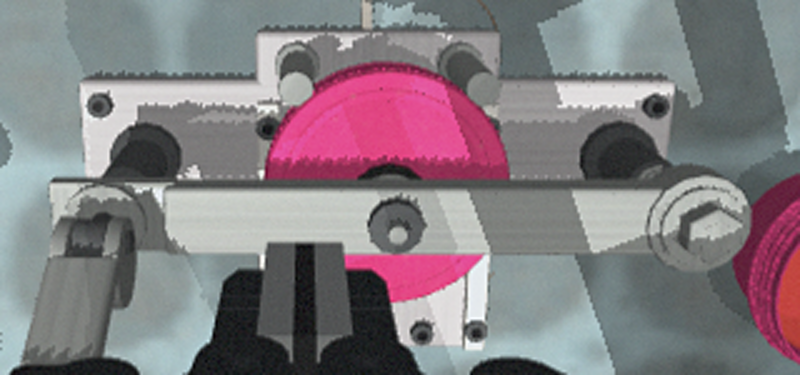

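The strap is home (edge heights match a = 0 within 0.004 rad, force at the stop 14.6 N) and the lid touches both pins. Next is the lever: over to its +x side at the grip.

Call:
jog_arm:
  moves:
    - [-1,[-0.06,-0.1,0],0]
    - [-1,[-0.13,-0.2,0],0]
    - [-1,[-0.21,-0.29,0],0]
    - [-1,[-0.21,-0.29,0],0]
    - [-1,[-0.21,-0.29,0.1],0]
    - [-1,[-0.21,-0.29,0.2],0]
    - [-1,[-0.21,-0.29,0.2],0]
    - [-1,[-0.21,-0.29,0.2],0]

```text
time_s: 14.15
position: [0.5509, 0.1454, 0.19]
ee_rot: [3.138, 0.007, -0.387]
ft_force: [1.0, -0.2, 0.6]
width: -0.0002
```

Run:
```python
from h import *
J=np.load("J.npy")
o=sensors.get_obs();print(wj(J,o["position"]),o["position"][2],o["ee_rot"],o["ft_force"])
cv2.imwrite("pics/w14.png",cams.read_camera("wrist")[:,:,::-1])
t=cams.read_camera("side")[130:310,190:430,::-1]; cv2.imwrite("pics/s14.png",cv2.resize(t,None,fx=3.2,fy=3.2,interpolation=cv2.INTER_CUBIC))
```

```text
[-0.01218168  0.10351132] 0.19003098002446356 [ 3.13759319  0.00679865 -0.38669422] [ 1.00420745 -0.18590132  0.60773249]
```

View pics/w14.png

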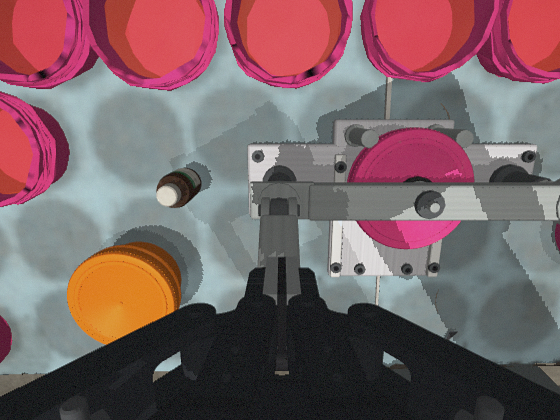

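View pics/s14.png

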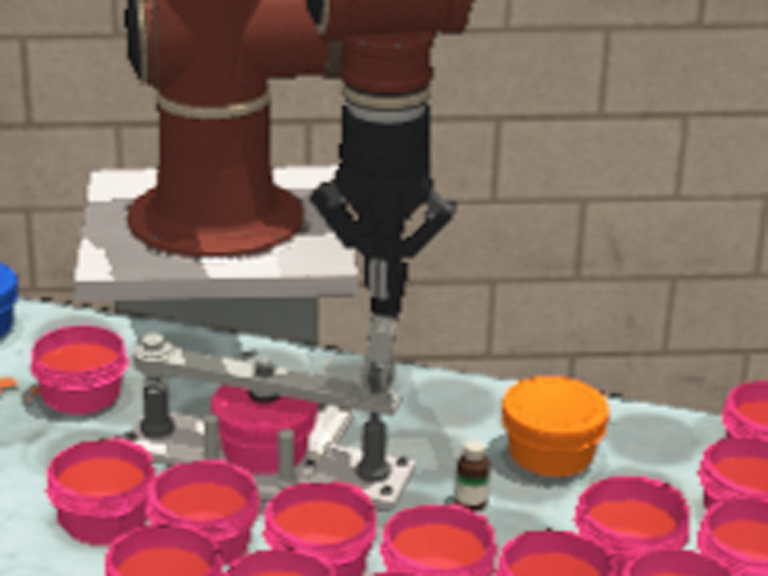

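The fingertip is aligned over the lever (column 281) on its +x face. Pushing it down along its arc.

Call:
jog_arm:
  moves:
    - [-1,[-0.032,0,0.02],0]
    - [-1,[-0.06,0,0.034],0]
    - [-1,[-0.088,0,0.048],0]
    - [-1,[-0.109,0,0.064],0]
    - [-1,[-0.13,0,0.08],0]
    - [-1,[-0.151,0,0.1],0]
    - [-1,[-0.172,0,0.12],0]
    - [-1,[-0.186,0,0.142],0]
    - [-1,[-0.2,0,0.164],0]
    - [-1,[-0.2,0,0.164],0]

```text
time_s: 15.08
position: [0.5058, 0.1657, 0.1523]
ee_rot: [-3.141, 0.001, -0.386]
ft_force: [1.1, 0.2, 2.7]
width: 0.0004
```

Run:
```python
from h import *
J=np.load("J.npy")
o=sensors.get_obs();print(wj(J,o["position"]),o["position"][2],o["ee_rot"],o["ft_force"])
cv2.imwrite("pics/w15.png",cams.read_camera("wrist")[:,:,::-1])
t=cams.read_camera("side")[130:310,190:430,::-1]; cv2.imwrite("pics/s15.png",cv2.resize(t,None,fx=3.2,fy=3.2,interpolation=cv2.INTER_CUBIC))
```

```text
[-0.06157937  0.1053522 ] 0.15226894966028842 [-3.14060372e+00  1.22341202e-03 -3.86054020e-01] [1.05244877 0.17579183 2.7438775 ]
```

View pics/w15.png

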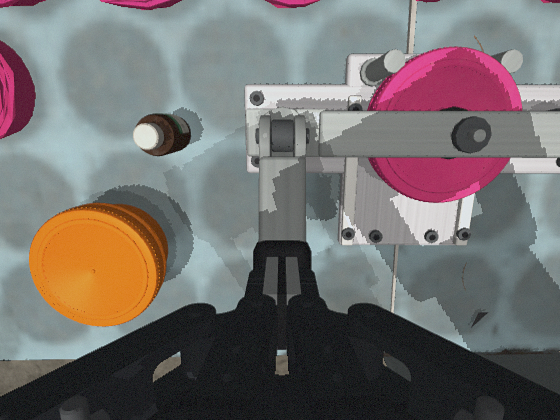

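View pics/s15.png

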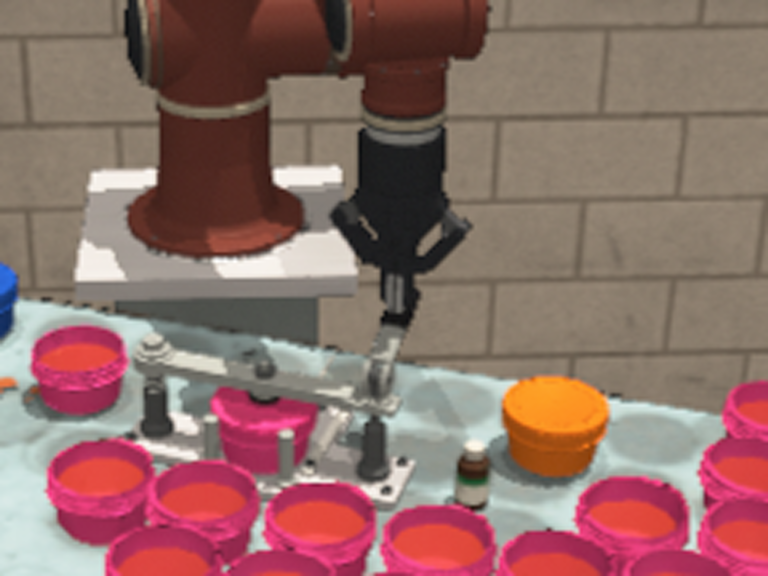

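The lever follows the finger. Continuing to level.

Call:
jog_arm:
  moves:
    - [-1,[-0.01,0,0.025],0]
    - [-1,[-0.02,0,0.05],0]
    - [-1,[-0.03,0,0.07],0]
    - [-1,[-0.035,0,0.085],0]
    - [-1,[-0.035,0,0.09],0]
    - [-1,[-0.035,0,0.09],0]

```text
time_s: 15.68
position: [0.4991, 0.1681, 0.1304]
ee_rot: [-3.141, -0.0, -0.387]
ft_force: [1.9, 0.0, 2.2]
width: 0.0002
```

Call:
jog_arm:
  moves:
    - [-1,[0,0,0.005],0]
    - [-1,[0,0,0.01],0]
    - [-1,[0,0,0.01],0]

```text
time_s: 15.93
position: [0.4991, 0.1682, 0.1298]
ee_rot: [3.141, 0.0, -0.387]
ft_force: [-3.2, -1.3, 12.1]
width: 0.0001
```

Run:
```python
from h import *
J=np.load("J.npy")
o=sensors.get_obs();print(wj(J,o["position"]),o["position"][2],o["ee_rot"],o["ft_force"])
```

```text
[-0.0687193   0.10516449] 0.12981960951976373 [ 3.14149352e+00  1.98492438e-04 -3.86571866e-01] [-3.16786031 -1.31710024 12.12033085]
```

At z = 0.130, the level height, force has jumped to 12 N: the stop. One more press, then retreat.

Call:
jog_arm:
  moves:
    - [-1,[0,0,0.006],0]
    - [-1,[0,0,0.008],0]
    - [-1,[0,0,0.008],0]

```text
time_s: 16.18
position: [0.4992, 0.1682, 0.1297]
ee_rot: [3.141, 0.0, -0.386]
ft_force: [-7.8, -1.5, 21.3]
width: -0.0003
```

Call:
jog_arm:
  moves:
    - [-1,[0,0,-0.05],0]
    - [-1,[0,0,-0.15],0]
    - [-1,[0,0,-0.3],0]
    - [-1,[0,0,-0.45],0]
    - [-1,[0.15,0.15,-0.45],0]
    - [-1,[0.3,0.3,-0.45],0]
    - [-1,[0.4,0.3,-0.45],0]
    - [-1,[0.4,0.3,-0.45],0]
    - [-1,[0.4,0.3,-0.45],0]

```text
time_s: 16.93
position: [0.563, 0.0595, 0.2366]
ee_rot: [3.141, 0.004, -0.39]
ft_force: [-0.4, 0.1, -0.2]
width: -0.0
```

Run:
```python
from h import *
J=np.load("J.npy")
o=sensors.get_obs();print(wj(J,o["position"]),o["position"][2],o["ft_force"])
np.save("w16.npy",[o["position"],o["ee_rot"]])
cv2.imwrite("pics/w16.png",cams.read_camera("wrist")[:,:,::-1])
t=cams.read_camera("side")[200:310,190:360,::-1]; cv2.imwrite("pics/s16.png",cv2.resize(t,None,fx=4.6,fy=4.6,interpolation=cv2.INTER_CUBIC))
```

```text
[0.03135544 0.02844794] 0.23660378404430954 [-0.40039733  0.13665721 -0.22810002]
```

View pics/w16.png

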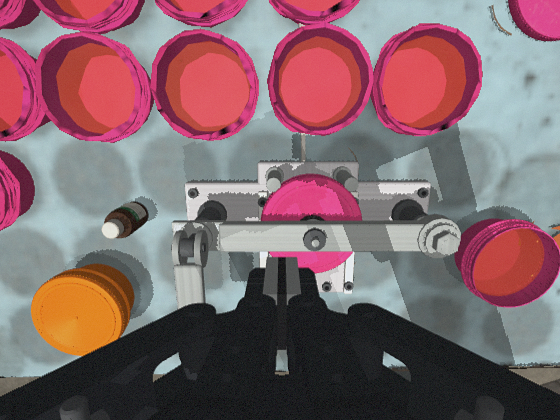

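View pics/s16.png

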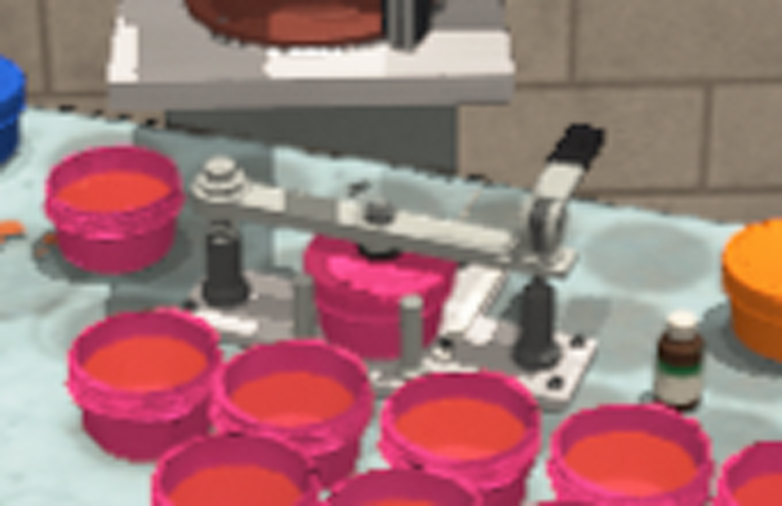

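Run:
```python
from h import *
J=np.load("J.npy");E=ext("side")
for th in [1.05,.95,.8]:
    e=1.047-th;d=np.array([-np.cos(e),0,np.sin(e)]);n=np.array([np.sin(e),0,np.cos(e)])
    g=[(proj(E,jw(J,np.array([0,.105,.116])+r*d+.007*n))-[190,200])*4.6 for r in (0,.052,.078,.104)]
    print(th,np.round(g).tolist())
```

```text
1.05 [[537.0, 209.0], [561.0, 169.0], [573.0, 150.0], [585.0, 131.0]]
0.95 [[537.0, 210.0], [561.0, 163.0], [573.0, 140.0], [585.0, 118.0]]
0.8 [[536.0, 211.0], [560.0, 154.0], [572.0, 127.0], [584.0, 100.0]]
```

The lever's grip in the side crop, centred at about (578,147), matches the projection for 1.05 rad (573,150). The lid still touches both pins and the strap is home. Handing in.

Run:
```python
from rig import job_done,sensors
print(sensors.get_obs()["time_s"]);job_done()
```

```text
17.0333
the job is handed in; nothing more can be done
```

The tub is clamped in the jig: seated against both stop pins, strap home round the stud, cam lever fully down. I handed in at 17 s of the allowed 53 s.

- **Tub:** My first straight push left it about 2 mm off centre, apparently resting on the right pin only. I backed off and pushed from its right-front flank until it stopped at about 14.5 N. In the later views the lid touches both pins, and a circle fit puts the tub within about 1.5 mm of home. It stood flat in every view.
- **Strap:** I pushed it in until it hit a firm stop at about 14.6 N. The camera puts its angle within about 0.004 rad of zero.
- **Lever:** I pushed it down to the stop, at level height and 21 N. In the side view the grip is within about 1 camera pixel of where a fully-down lever (1.05) should be.

In the last pictures the gripper was clear of the jig. The open tub and the bottle stood where they were. The spare lid was not checked in the last pictures, but the arm worked nowhere near it. One early check disagreed: the pivot nut was 5 to 6 pixels off in the jig pose fit. The contact forces and later views agreed with the pose I used.

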